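# Transfer the colour row from the swatch tray to the jar rack

## Task

Move the three colours (blue bottle, rose jar, yellow jar) from their tiles on the grey swatch tray into the pale plywood jar rack, one in each compartment, upright, keeping their order as counted from the green ends: the one that started next to the tray's green band goes into the compartment at the rack's green tag, the middle one into the middle, and the last one to the white tag. Never tip one over.

Things in the scene. Friction and masses are not known exactly. Their poses are not given: they have to be found in the camera images.
- blue_jar: The blue bottle: dark blue body 39 mm in diameter, 77 mm tall, off-white cap (33 mm in diameter from 57 mm up). Loose, closed (lid fixed). Origin: centre of its underside; z up, any yaw. It starts upright on its own blue tile. About 0.1 kg; grasp from above round the body, at about 35 mm above its underside.
- rose_jar: The rose jar: small round glass jar with rose-pink contents and a blackish lid, 41 mm in diameter, 50 mm tall. Loose, closed (lid fixed). Origin: centre of its underside; z up, any yaw. It starts upright on its own rose tile. About 0.1 kg; grasp from above round the body, at about 35 mm above its underside.
- yellow_jar: The yellow jar: small round glass jar with ochre-yellow contents, a pale paper label and a grey metal lid, 39 mm in diameter, 51 mm tall. Loose, closed (lid fixed). Origin: centre of its underside; z up, any yaw. It starts upright on its own yellow tile. About 0.1 kg; grasp from above round the body, at about 35 mm above its underside.
- blue_tile: Flat blue painted tile fixed on the swatch tray, 62 mm deep (x) by 50 mm wide (y), 4 mm thick, under the blue bottle at the start; it shows where that one started. Origin: on its underside below the jar's centre (tile spans x -36 to +26 mm); same axes as the tray.
- rose_tile: Flat rose painted tile fixed on the swatch tray, 62 mm deep (x) by 50 mm wide (y), 4 mm thick, under the rose jar at the start; it shows where that one started. Origin: on its underside below the jar's centre (tile spans x -36 to +26 mm); same axes as the tray.
- yellow_tile: Flat yellow painted tile fixed on the swatch tray, 62 mm deep (x) by 50 mm wide (y), 4 mm thick, under the yellow jar at the start; it shows where that one started. Origin: on its underside below the jar's centre (tile spans x -36 to +26 mm); same axes as the tray.
- swatch_tray: Source: grey-painted block, fixed, 74 mm deep (x from -42 to +32 mm), 182 mm wide (y), top at z = 25 mm, a 10 mm GREEN band across its left end (+y), a white one at its right end. Origin: table height, below the middle tile; x away from the robot, y left along the row. Jars stand at y = +54, 0, -54 mm, x = 0, z = 29 mm. Turned at most 0.15 rad; left or right of the rack.
- jar_rack: Target: pale plywood block, fixed, x from -48 to +32 mm, 177 mm wide (y); 3 open compartments, centres x = 0, y = +58, 0, -58 mm, grey floors at z = 28 mm, 58 (x) by 55 mm inside, lips 6 mm high. Origin: table height, below the middle one; axes as the tray's. Close the fingers along x to clear neighbours. Behind: fixed jar 35 mm tall, brush pot 128 mm, lampshade.
- green_tag: Flat green tag, 13 mm (x) by 36 mm (y), 4 mm thick, fixed on the jar rack's front strip before its left or its right end compartment (rack x = -39.5 mm, y = +58 or -58 mm, underside at z = 28 mm); a like white tag lies before the other end. Origin: centre of its underside.
Not all that is in view belongs to the job. What is shaped like the rose_jar but orange is not meant.

How it is judged:
By the outcome, as a careful person would: the job done as asked, in the order asked, and still so for the second after the job is handed in, with the robot touching nothing.
It also fails if it takes over 80 s, if anything falls off the work surface, if the arm or the gripper's body presses on something with over 40 N, if the wrist force passes 120 N, or if a joint passes its speed limit or range.

## Robot

A 6-joint arm with a two-finger parallel gripper is mounted at the origin on a cart in front of the work surface, level with it; the furniture and walls round the work are solid. World frame = base frame: x ahead of the robot, y to its left, z up, the work surface at z = 0. Lengths are in m, angles in rad, forces in N, time in s.
With the tool pointing down it reaches from about 0.35 to 0.975 m from the base axis. Payload 4.9 kg.
Tool frame: the origin (TCP) lies at the very end of the fingers, on their centre line; the grasp point (between the pads) lies 19 mm behind it; x points along the fingers, y is the direction in which the jaws open and shut, and the axes are right-handed (so a half turn about x gives the same grasp; the last joint's range is limited). The gripper opens to 85 mm and grips with 20 to 120 N. Pads are 22 mm wide; open, the fingers measure 114 mm over their backs; the gripper's body (76 mm by 85 mm) begins 54 mm behind the grasp point. The pads swing forward as they close: fully open they stand 13 mm farther back than shut.
Start: joints at [1.212, 0.053, 1.613, -0, 1.476, -0.119], TCP at [0.148, 0.607, 0.231] pointing down, gripper open.
Joint ranges: [-3.01, 3.01], [-1.01, 2.22], [0.06, 2.58], [-1.02, 4.17], [0.09, 2.62], [-3.14, 3.14]. Speed limits (rad/s): [2.57, 2.57, 3.14, 3.14, 3.14, 3.14].

## Interface

Orientations are given as a rotation vector (axis times angle).
In Python, from station import ctrl, get_image, calibration, finish_job, search_frame, cut_out, mark_of gives the robot as it stands. The module is installed in compiled form; this text tells all that it offers.
- The arm moves only by the tool arm_command, never from a script. Its argument "plan" is a list that holds one entry, the list of rows, each a list of 7 numbers: the shift along the tool's x, y, z in m, then the turn, a rotation vector about the tool's x, y, z in degrees, then the finger opening in m, from 0 to 0.0854. A call has 1 to 20 rows; each row shifts and turns the pose as measured when the row begins, along the tool's axes as they then stand; what a row does not reach is not made up. A row lasts 1/12 s, in which the tool goes at most 41.7 mm and 7.16 degrees, less where a joint would pass 70% of its speed; a pose out of reach is approached as far as the arm can. A call with a gripper value outside its range is refused whole. The fingers move at their own pace and stop on an object; "squeeze" is the grip in N (left out, the last holds). Time passes only in rows, so rows that do not move let the fingers close. It gives the time, the measured TCP pose, the force and the opening at its end, in the units of the state.
- ctrl.get_obs(): the state, without advancing time (a new reading comes with each control period).
- get_image(name): name is "scene" or "top" or "wrist"; returns the picture (384x512x3 uint8, red, green, blue); there is no depth.
- calibration(name): a dict with "fx", "fy", "cx", "cy" (pixels), "k1" (the pictures are not rectified: a ray, as slopes to the right and down, at radius r is drawn at 1 + k1 r^2 times it, then the intrinsics apply), "cam_to_world" (4x4, takes a point from camera to world coordinates); the wrist camera has in their place "hand_eye" (4x4, takes a point from camera to tool coordinates, whose origin is the TCP and whose axes are the tool frame's). Camera axes: x right, y down, z forward; pixel columns grow to the right and rows downward; lengths in m; the calibration is good to about 2 mm. A picture is of the moment at which its call begins: read the wrist's pose just before it. calibration takes no time and is no camera call.
- finish_job(): hands the job in, once; it reports no verdict.
Trained networks look in the newest picture that a camera, given by its name, has taken for a name from the list of things; names that differ only in an ending like _2 or _b are one class to them, and where a whole thing is asked for, a point or a joint stands for the part that bears it (a point fixed in the world has none). Each returns a list of dicts, best first, with "conf" (0 to 1); they miss things now and then, are a little off and sometimes report something else, mostly with a low value. They report only what shows in the picture. A call takes as long as a camera call. They do not tell look-alikes from the thing itself.
- search_frame(camera, thing): "at" ([x, y, z] in m, in the coordinates of the camera as it stood for that picture, good to about 4 mm: the middle of the surface that is visible of it).
- cut_out(camera, thing): "mask" (384x512 bool, what is visible of it).
- mark_of(camera, thing): "at" ([x, y, z] in m, in the coordinates of the camera as it stood for that picture, good to about 4 mm: a listed point, or the origin of a listed thing).
The state is a dict: "t": time; "q": joint angles; "dq": joint speeds; "effort": joint torques, N m; "tool_pos": TCP position; "tool_rot": TCP orientation; "contact_force": force on the tool from outside, world axes, zero at the start; "wrist_torque": the same for the moment, N m; "opening": finger opening in m.
Only numpy, scipy, OpenCV 4.12 (cv2) and the standard library are available. Lean on these libraries where they do the work, as an engineer would, in place of code of your own. Each camera call takes 0.05 s, during which the arm holds its last target. There are 200 camera calls.

## Working session

There is one attempt and no reset: what is moved stays moved. The work goes in short steps, Python scripts to look and compute and a tool call to move; the robot and the scene stay as the last step left them, time stands still between calls to the robot, and variables do not carry over. Pictures are saved under pics/ and viewed, about 12 in all and at most 16, crops included, and the job is handed in when it is done.

Besides the shell and the picture viewer there is one more tool, called after "Request:" as name(argument=value, ...) on one line, values as JSON. arm_command: Moves the arm, as the interface text tells. Its arguments: {"type":"object","properties":{"plan":{"type":"array","items":{"type":"array","items":{"type":"array","items":{"type":"number"}}}},"squeeze":{"type":"number"}},"required":["plan"]}

```bash
mkdir -p pics
cat > h.py <<'E'
import numpy as np, cv2
from scipy.spatial.transform import Rotation as R
from station import ctrl, get_image, calibration, search_frame, cut_out, mark_of
def T(name):
    c=calibration(name)
    if name!="wrist": return np.array(c["cam_to_world"])
    o=ctrl.get_obs(); M=np.eye(4); M[:3,:3]=R.from_rotvec(o["tool_rot"]).as_matrix(); M[:3,3]=o["tool_pos"]
    return M@np.array(c["hand_eye"])
def snap(name,fn=None):
    M=T(name); im=get_image(name)
    if fn: cv2.imwrite("pics/"+fn,im[:,:,::-1])
    return im,M
def w(M,p): return (M@np.r_[p,1])[:3]
def ray(name,M,u,v):
    c=calibration(name); K=np.array([[c["fx"],0,c["cx"]],[0,c["fy"],c["cy"]],[0,0,1.]])
    p=cv2.undistortPoints(np.array([[[u,v]]],float),K,np.array([c["k1"],0,0,0,0.]))[0,0]
    return M[:3,3],M[:3,:3]@np.r_[p,1]
def atz(name,M,u,v,z):
    o,d=ray(name,M,u,v); return o+d*(z-o[2])/d[2]
def proj(name,M,P):
    c=calibration(name); p=np.linalg.inv(M)@np.r_[P,1]; s=p[:2]/p[2]; s=s*(1+c["k1"]*(s@s))
    return s*[c["fx"],c["fy"]]+[c["cx"],c["cy"]]
E
python3 - <<'E'
from h import *
np.set_printoptions(precision=4,suppress=True)
a,_=snap("scene");b,_=snap("top")
cv2.imwrite("pics/a.png",a[:,:,::-1]);cv2.imwrite("pics/b.png",b[:,:,::-1])
for cam in("scene","top"):
    M=T(cam);print(cam,M[:3,3],M[:3,2])
    for n in"blue_jar rose_jar yellow_jar blue_tile rose_tile yellow_tile swatch_tray jar_rack green_tag".split():
        print(n,[(w(M,d["at"]).round(4).tolist(),round(d["conf"],2)) for d in mark_of(cam,n)])
o=ctrl.get_obs();print(R.from_rotvec(o["tool_rot"]).as_matrix())
E
```

```text
scene [0.2032 0.8781 0.5199] [ 0.5086 -0.668  -0.5432]
blue_jar [([0.4831, 0.4502, 0.0306], 0.91)]
rose_jar [([0.4954, 0.3546, 0.0305], 0.92)]
yellow_jar [([0.4925, 0.3983, 0.0252], 0.82)]
blue_tile [([0.4862, 0.4563, 0.0308], 0.79)]
rose_tile [([0.4914, 0.349, 0.0266], 0.44)]
yellow_tile [([0.486, 0.4053, 0.0235], 0.45)]
swatch_tray [([0.4928, 0.4055, 0.001], 0.73)]
jar_rack [([0.4853, 0.2031, -0.0016], 0.87)]
green_tag [([0.44, 0.26, 0.0259], 0.61)]
top [0.5032 0.2898 0.8904] [ 0.1276  0.0182 -0.9917]
blue_jar [([0.4864, 0.4573, 0.0258], 0.97), ([0.497, 0.3546, 0.0241], 0.45)]
rose_jar [([0.4942, 0.352, 0.03], 0.61), ([0.8009, 0.288, -0.0036], 0.61)]
yellow_jar [([0.4908, 0.4013, 0.0283], 0.69)]
blue_tile [([0.4838, 0.4591, 0.0238], 0.9), ([0.4923, 0.4055, 0.0277], 0.62)]
rose_tile [([0.4961, 0.355, 0.0243], 0.61)]
yellow_tile [([0.4906, 0.4061, 0.0284], 0.55)]
swatch_tray [([0.487, 0.4034, -0.0037], 0.82), ([0.438, 0.2568, 0.022], 0.35)]
jar_rack [([0.4898, 0.2071, -0.0012], 0.93)]
green_tag [([0.439, 0.2608, 0.0211], 0.56)]
[[ 0.      0.2375  0.9714]
 [ 0.      0.9714 -0.2375]
 [-1.      0.      0.    ]]
```

View pics/a.png

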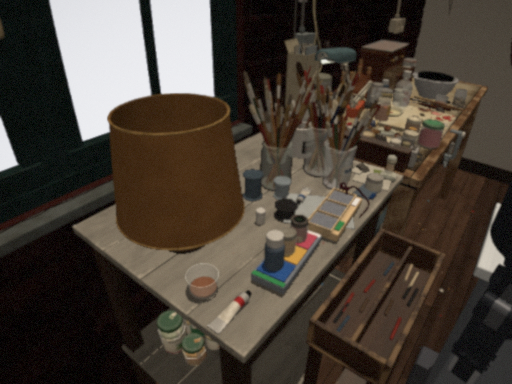

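View pics/b.png

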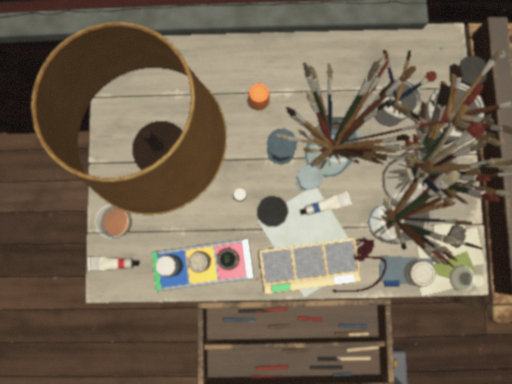

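Scene: blue, yellow and rose stand at top-view pixels (168,266), (199,261) and (228,258). The tray's green band is at (156,270), beside blue. The rack's green tag is at (281,287), on the left, and the white tag is at (344,279). The orange pot at (259,95) is the rose jar's look-alike and the black disc at (272,210) is clutter. I'll enlarge this area to confirm.

Run:
```python
import cv2
b=cv2.imread("pics/b.png")[190:305,135:375]
b=cv2.convertScaleAbs(cv2.resize(b,None,fx=3.3,fy=3.3,interpolation=cv2.INTER_CUBIC),alpha=1.3)
cv2.imwrite("pics/c.png",b)
```

```text
(no output)
```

View pics/c.png

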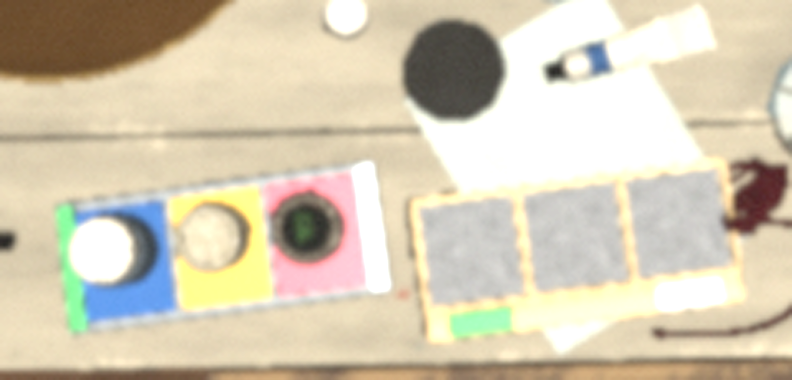

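The crop confirms it. Blue is beside the green band, then yellow, then rose, so blue goes to the left (green tag) compartment, yellow to the middle and rose to the white tag. Next I'll fit the tray and rack poses from the corners.

Run:
```python
from h import *
from scipy.optimize import least_squares
np.set_printoptions(precision=4,suppress=True)
M=T("top")
def fit(px,loc):
    # px crop pixels, loc local 3D; fit x,y,yaw
    P=np.array(px)/3.3+[135,190]-0.35
    def f(v):
        c,s=np.cos(v[2]),np.sin(v[2])
        return np.concatenate([proj("top",M,[v[0]+c*x-s*y,v[1]+s*x+c*y,z])-p for (x,y,z),p in zip(loc,P)])
    r=least_squares(f,[.49,.3,.1]);print(r.x,np.round(r.fun,1));return r.x
fit([(57,207),(72,332),(373,162),(390,290)],[(.032,.091,.025),(-.042,.091,.025),(.032,-.091,.025),(-.042,-.091,.025)])
fit([(428,340),(745,297),(410,197),(722,158),(481,321),(690,293)],[(-.048,.0885,.028),(-.048,-.0885,.028),(.032,.0885,.034),(.032,-.0885,.034),(-.0395,.058,.032),(-.0395,-.058,.032)])
# heights: triangulate jar tops/tile via both cams lid centres
for n in("blue_jar","rose_jar","yellow_jar"):
    snap("top"); a=search_frame("top",n); snap("scene"); b=search_frame("scene",n)
    print(n,w(M,a[0]["at"]),w(T("scene"),b[0]["at"]))
# lid centres by eye in top at heights
for n,px,z in(("blue",(103,249),.106),("yellow",(211,234),.08),("rose",(308,228),.079)):
    u,v=np.array(px)/3.3+[135,190]-.35; print(n,atz("top",M,u,v,z))
# shade edge
for z in(.05,.15,.25): print(z,atz("top",M,148,213,z),atz("top",M,200,185,z),atz("top",M,168,210,z))
```

```text
[0.4887 0.4032 0.1171] [-0.7 -1.  -0.7  1.2  0.5 -0.8  0.9  0.5]
[0.4874 0.2066 0.1095] [-0.2  0.6  0.   0.8 -0.5  0.1  0.9 -0.8 -0.2 -0.4 -0.2 -0.3]
blue_jar [0.4881 0.4494 0.1024] [0.4772 0.4631 0.0801]
rose_jar [0.7921 0.2891 0.0456] [0.4824 0.3622 0.071 ]
yellow_jar [0.4906 0.3999 0.0751] [0.4781 0.4092 0.0669]
blue [0.4859 0.4531 0.106 ]
yellow [0.4921 0.4015 0.08  ]
rose [0.4943 0.3506 0.079 ]
0.05 [0.5793 0.4977 0.05  ] [0.6286 0.4022 0.05  ] [0.584 0.461 0.05 ]
0.15 [0.5702 0.473  0.15  ] [0.6137 0.3888 0.15  ] [0.5744 0.4406 0.15  ]
0.25 [0.5612 0.4482 0.25  ] [0.5988 0.3755 0.25  ] [0.5647 0.4203 0.25  ]
```

Request:
arm_command(plan=[[[0, 0, 0, 7, 0, 0, 0.085], [0, 0, 0, 7, 0, 0, 0.085], [0, 0, 0, 7, 0, 0, 0.085], [0, 0, 0, 7, 0, 0, 0.085], [0, 0, 0, 7, 0, 0, 0.085], [0, 0, 0, 7, 0, 0, 0.085], [0, 0, 0, 7, 0, 0, 0.085], [0, 0, 0, 7, 0, 0, 0.085], [0, 0, 0, 7, 0, 0, 0.085], [0, 0, 0, 7, 0, 0, 0.085], [0, 0, 0, 0, 0, 0, 0.085]]])

```text
t: 2.52
tool_pos: [0.1484, 0.6071, 0.2313]
tool_rot: [1.153, 1.244, -1.153]
contact_force: [0.3, 0.5, -0.3]
opening: 0.0853
```

Run:
```python
from h import *
np.set_printoptions(precision=4,suppress=True)
o=ctrl.get_obs();print(o["t"],o["q"],o["tool_pos"],R.from_rotvec(o["tool_rot"]).as_matrix());c=calibration("wrist");print(c)
```

```text
2.5167 [ 1.212   0.0527  1.6129 -0.      1.476   1.1357] [0.1484 0.6071 0.2313] [[ 0.      0.9971  0.0763]
 [-0.      0.0763 -0.9971]
 [-1.      0.      0.    ]]
{'fx': 345.08456433325114, 'fy': 345.08456433325114, 'cx': 257.3538368071305, 'cy': 194.48033471050974, 'k1': -0.08640418783987511, 'hand_eye': array([[ 0.0008, -0.2624,  0.965 , -0.1427],
       [ 1.    ,  0.0007, -0.0006,  0.0018],
       [-0.0005,  0.965 ,  0.2624, -0.0671],
       [ 0.    ,  0.    ,  0.    ,  1.    ]])}
```

Request:
arm_command(plan=[[[0, 0, 0, -2, 0, 0, 0.085], [0, 0.03, 0.022, 0, 0, 0, 0.085], [0, 0.03, 0.022, 0, 0, 0, 0.085], [0, 0.03, 0.022, 0, 0, 0, 0.085], [0, 0.03, 0.022, 0, 0, 0, 0.085], [0, 0.03, 0.022, 0, 0, 0, 0.085], [0, 0.03, 0.022, 0, 0, 0, 0.085], [0, 0.03, 0.022, 0, 0, 0, 0.085], [0, 0.03, 0.022, 0, 0, 0, 0.085], [0, 0.03, 0.022, 0, 0, 0, 0.085], [0, 0.03, 0.022, 0, 0, 0, 0.085], [0, 0, 0, 0, 0, 0, 0.085], [0, 0, 0, 0, 0, 0, 0.085]]])

```text
t: 3.6
tool_pos: [0.4885, 0.4218, 0.2315]
tool_rot: [1.092, 1.282, -1.086]
contact_force: [0.3, 0.7, 0.1]
opening: 0.085
```

Run:
```python
from h import *
np.set_printoptions(precision=4,suppress=True)
o=ctrl.get_obs();print(o["tool_pos"],R.from_rotvec(o["tool_rot"]).as_matrix()[:,1:])
im,M=snap("wrist","d0.png"); np.save("d0.npy",M)
for n in"blue_jar rose_jar yellow_jar blue_tile rose_tile yellow_tile swatch_tray jar_rack green_tag".split():
    print(n,[(w(M,d["at"]).round(4).tolist(),round(d["conf"],2)) for d in mark_of("wrist",n)])
cv2.imwrite("pics/d.png",cv2.convertScaleAbs(cv2.resize(im[:,:,::-1],(768,576),interpolation=cv2.INTER_CUBIC),alpha=1.3))
```

```text
[0.4885 0.4218 0.2315] [[ 0.9868  0.1616]
 [ 0.1616 -0.9868]
 [ 0.0022 -0.0028]]
blue_jar [([0.4849, 0.4565, 0.0273], 0.71)]
rose_jar [([0.4958, 0.3555, 0.0279], 0.98), ([0.8039, 0.2921, 0.0016], 0.56)]
yellow_jar [([0.4904, 0.4093, 0.0278], 0.72)]
blue_tile []
rose_tile []
yellow_tile [([0.4951, 0.4057, 0.0252], 0.68)]
swatch_tray []
jar_rack [([0.4854, 0.2072, -0.0025], 0.7)]
green_tag [([0.4935, 0.4094, 0.0283], 0.6), ([0.4426, 0.2607, 0.0242], 0.56)]
```

View pics/d.png

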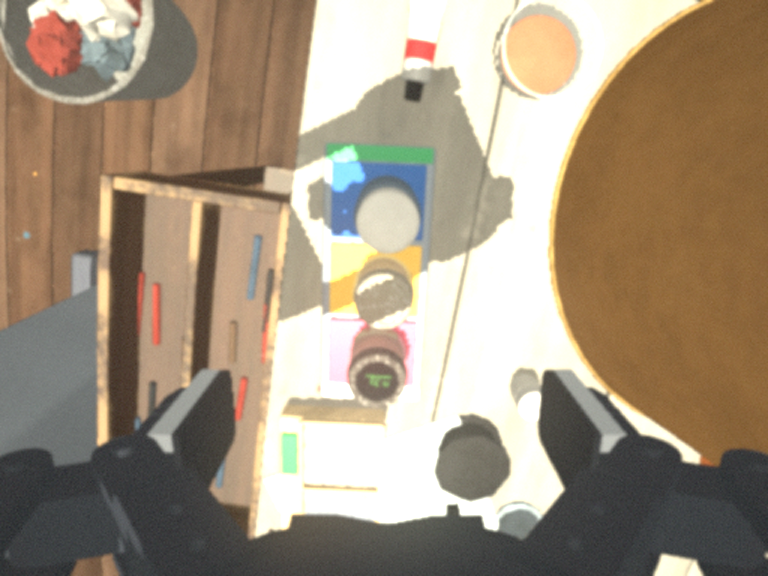

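The wrist view, scaled 1.5×, shows the lids of blue at (388,218), yellow at (384,292) and rose at (377,376). The lampshade edge is at x≥550 and clear of the jars.

Run:
```python
from h import *
np.set_printoptions(precision=4,suppress=True)
M=T("top");W=np.load("d0.npy")
for n,p,q in(("blue",(103,249),(388,219)),("yellow",(213,234),(384,292)),("rose",(308,228),(377,376)),("green tag",(481,321),(290,453))):
    u,v=np.array(p)/3.3+[135,190]-.35; a,d=ray("top",M,u,v)
    b,e=ray("wrist",W,q[0]/1.5-.17,q[1]/1.5-.17)
    s=np.linalg.lstsq(np.c_[d,-e],b-a,rcond=None)[0]
    print(n,a+d*s[0],b+e*s[1])
# tray left end corners, shade edge
for q in((327,147),(435,148)): print(atz("wrist",W,q[0]/1.5,q[1]/1.5,.025))
for z in(.1,.2): print(atz("wrist",W,550/1.5,240/1.5,z))
```

```text
blue [0.4857 0.4545 0.0992] [0.4861 0.4545 0.0992]
yellow [0.4918 0.4035 0.0577] [0.4921 0.4035 0.0577]
rose [0.4942 0.3512 0.0705] [0.4961 0.3515 0.0704]
green tag [0.441  0.2596 0.0304] [0.4431 0.2595 0.0303]
[0.441  0.4857 0.025 ]
[0.5109 0.4965 0.025 ]
[0.5743 0.4578 0.1   ]
[0.5397 0.4687 0.2   ]
```

Request:
arm_command(plan=[[[0, 0.0013, -0.0171, 2.8, 0, 0, 0.085], [0, 0.0013, -0.0171, 0, 0, 0, 0.085], [0.035, 0, 0, 0, 0, 0, 0.085], [0.035, 0, 0, 0, 0, 0, 0.085], [0, 0, 0, 0, 0, 0, 0.085], [0, 0, 0, 0, 0, 0, 0.085]]])

```text
t: 4.6
tool_pos: [0.4846, 0.4621, 0.1646]
tool_rot: [1.133, 1.261, -1.113]
contact_force: [1.3, 0.1, 1.4]
opening: 0.0851
```

```bash
cat > g.py <<'E'
from h import *
import sys
np.set_printoptions(precision=4,suppress=True)
t=np.array(eval(sys.argv[1]));yaw=float(sys.argv[2])
o=ctrl.get_obs();Q=R.from_rotvec(o["tool_rot"]).as_matrix()
A=np.array([[0,np.cos(yaw),np.sin(yaw)],[0,np.sin(yaw),-np.cos(yaw)],[-1,0,0]])
print(o["t"],o["tool_pos"],"yaw",np.degrees(np.arctan2(Q[1,1],Q[0,1])),"shift",Q.T@(t-o["tool_pos"]),"turn",np.degrees(R.from_matrix(Q.T@A).as_rotvec()),"op",o["opening"],"F",o["contact_force"])
E
python3 g.py "(.4855,.456,.043)" .113
```

```text
4.6 [0.4846 0.4621 0.1646] yaw 6.646877748634332 shift [ 0.1216 -0.0009  0.007 ] turn [ 0.1742 -0.3812 -0.536 ] op 0.08507482625455468 F [1.2586 0.1282 1.3835]
```

Request:
arm_command(plan=[[[0, -0.0008, 0.006, 0, -0.4, -0.5, 0.085], [0.03, 0, 0, 0, 0, 0, 0.085], [0.03, 0, 0, 0, 0, 0, 0.085], [0.025, 0, 0, 0, 0, 0, 0.085], [0.02, 0, 0, 0, 0, 0, 0.085], [0, 0, 0, 0, 0, 0, 0.085], [0, 0, 0, 0, 0, 0, 0.085]]])

```text
t: 5.18
tool_pos: [0.4928, 0.4591, 0.0742]
tool_rot: [1.139, 1.255, -1.106]
contact_force: [0.8, 0.6, 0.5]
opening: 0.085
```

```bash
python3 g.py "(.4855,.456,.043)" .113; python3 -c "
from h import *
im,M=snap('wrist');cv2.imwrite('pics/e.png',cv2.convertScaleAbs(im[:,:,::-1],alpha=1.2))"
```

```text
5.1833 [0.4928 0.4591 0.0742] yaw 6.631892444300402 shift [ 0.0311 -0.0082  0.0025] turn [ 0.1618 -0.4742 -1.0558] op 0.08500156791305742 F [0.8461 0.6415 0.5494]
```

View pics/e.png

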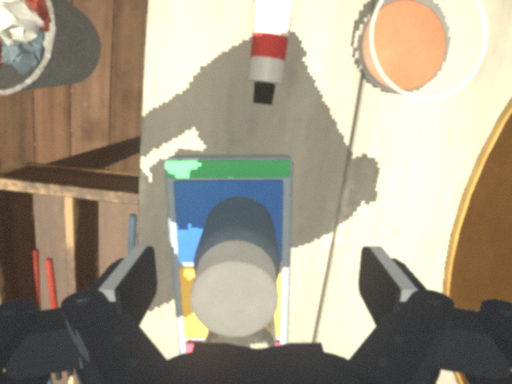

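Request:
arm_command(plan=[[[0, -0.007, 0.0025, 0, -0.4, -0.9, 0.085], [0, 0, 0, 0, 0, 0, 0.085], [0.01, 0, 0, 0, 0, -0.2, 0.085], [0.01, 0, 0, 0, 0, -0.2, 0.085], [0.007, 0, 0, 0, 0, 0, 0.085], [0, 0, 0, 0, 0, 0, 0.085]]])

```text
t: 5.73
tool_pos: [0.4902, 0.4587, 0.0554]
tool_rot: [1.132, 1.263, -1.115]
contact_force: [1.1, 0.1, 0.0]
opening: 0.0848
```

```bash
python3 g.py "(.4855,.456,.043)" .113
```

```text
5.7333 [0.4902 0.4587 0.0554] yaw 6.63367202910387 shift [ 0.0124 -0.0051  0.0022] turn [ 0.1607 -0.4536 -0.3685] op 0.08479486596840434 F [1.0773 0.1077 0.041 ]
```

Request:
arm_command(plan=[[[0.004, -0.005, 0.0025, 0, -0.4, -0.5, 0.085], [0.008, -0.003, 0.0015, 0, -0.4, -0.2, 0.085], [0.004, -0.001, 0, 0, 0, 0, 0.085], [0, 0, 0, 0, 0, 0, 0.085]]])

```text
t: 6.07
tool_pos: [0.4801, 0.4526, 0.0362]
tool_rot: [1.112, 1.261, -1.134]
contact_force: [-0.5, 0.4, -0.8]
opening: 0.0853
```

```bash
python3 g.py "(.4855,.456,.043)" .113
```

```text
6.0667 [0.4801 0.4526 0.0362] yaw 6.634730981531189 shift [-0.0069  0.0057 -0.0026] turn [0.1627 0.5086 0.5385] op 0.0853004238864513 F [-0.4846  0.37   -0.8141]
```

Request:
arm_command(plan=[[[-0.006, 0.004, -0.002, 0, 0.3, 0.3, 0.085], [0, 0, 0, 0, 0, 0, 0.085], [0, 0, 0, 0, 0, 0, 0.085]]])

```text
t: 6.32
tool_pos: [0.4835, 0.4551, 0.0416]
tool_rot: [1.118, 1.262, -1.129]
contact_force: [0.3, -0.1, -0.3]
opening: 0.0852
```

```bash
python3 g.py "(.4855,.456,.043)" .113
```

```text
6.3167 [0.4835 0.4551 0.0416] yaw 6.657149120591 shift [-0.0015  0.0021 -0.0007] turn [0.1833 0.2337 0.297 ] op 0.085193574387811 F [ 0.3119 -0.0509 -0.2818]
```

Close enough, so I'll close on the bottle.

Request:
arm_command(plan=[[[0, 0.001, 0, 0, 0, 0, 0.06], [0, 0, 0, 0, 0, 0, 0.045], [0, 0, 0, 0, 0, 0, 0.036], [0, 0, 0, 0, 0, 0, 0.03], [0, 0, 0, 0, 0, 0, 0.03], [0, 0, 0, 0, 0, 0, 0.03], [0, 0, 0, 0, 0, 0, 0.03], [0, 0, 0, 0, 0, 0, 0.03]]], squeeze=35)

```text
t: 6.98
tool_pos: [0.486, 0.4561, 0.0437]
tool_rot: [1.121, 1.262, -1.126]
contact_force: [0.1, -0.1, 0.8]
opening: 0.0372
```

```bash
python3 g.py "(.4855,.456,.17)" .113
```

```text
6.9833 [0.486  0.4561 0.0437] yaw 6.6444581293943585 shift [-0.1263 -0.0007  0.0003] turn [0.1702 0.1207 0.1149] op 0.03719146127653125 F [ 0.0838 -0.1442  0.8237]
```

Request:
arm_command(plan=[[[-0.015, 0, 0, 0, 0, 0, 0.03], [-0.022, 0, 0, 0, 0, 0, 0.03], [-0.022, 0, 0, 0, 0, 0, 0.03], [-0.022, 0, 0, 0, 0, 0, 0.03], [-0.012, 0, 0, 0, 0, 0, 0.03], [0, -0.002, 0.012, 0, 0, 0, 0.03], [0, -0.0035, 0.022, 0, 0, 0, 0.03], [0, -0.0035, 0.024, 0, 0, 0, 0.03], [0, -0.0035, 0.024, 0, 0, 0, 0.03], [0, -0.0035, 0.024, 0, 0, 0, 0.03], [0, -0.0035, 0.024, 0, 0, 0, 0.03], [0, -0.0035, 0.02, 0, 0, 0, 0.03], [0, -0.002, 0.012, 0, 0, 0, 0.03], [0, 0, 0, 0, 0, 0, 0.03], [0, 0, 0, 0, 0, 0, 0.03]]])

```text
t: 8.23
tool_pos: [0.4743, 0.2784, 0.1385]
tool_rot: [1.111, 1.264, -1.134]
contact_force: [-0.6, 0.2, -0.5]
opening: 0.0371
```

```bash
python3 g.py "(.480,.2643,.044)" .11
```

```text
8.2333 [0.4743 0.2784 0.1385] yaw 6.696050337834017 shift [0.0946 0.0051 0.0139] turn [0.396  0.4535 0.6311] op 0.037114717380795616 F [-0.5692  0.1529 -0.4848]
```

Request:
arm_command(plan=[[[0, 0.005, 0.014, 0.3, 0.5, 0.6, 0.03], [0, 0, 0, 0, 0, 0, 0.03], [0.02, 0, 0, 0, 0, 0, 0.03], [0.015, 0, 0, 0, 0, 0, 0.03], [0, 0, 0, 0, 0, 0, 0.03], [0, 0, 0, 0, 0, 0, 0.03]]])

```text
t: 8.73
tool_pos: [0.4813, 0.2695, 0.1031]
tool_rot: [1.128, 1.264, -1.122]
contact_force: [-0.2, 0.2, -0.0]
opening: 0.0373
```

```bash
python3 g.py "(.480,.2643,.044)" .11; python3 -c "
from h import *
im,M=snap('wrist');b,_=snap('top')
b=cv2.resize(b[190:305,135:375],None,fx=2.13,fy=2.13);cv2.imwrite('pics/f.png',cv2.convertScaleAbs(np.vstack([im,cv2.resize(b,(512,215))])[:,:,::-1],alpha=1.2))"
```

```text
8.7333 [0.4813 0.2695 0.1031] yaw 6.563524022207621 shift [ 0.0591 -0.0019  0.0052] turn [ 0.2611 -0.2529 -0.0535] op 0.037313353297608196 F [-0.1986  0.1866 -0.0073]
```

View pics/f.png

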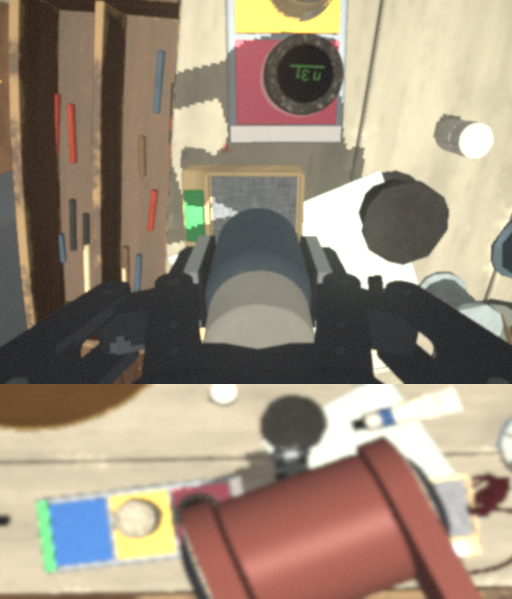

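The wrist view shows the bottle over the green-tag compartment, needing about 5 mm more toward −y. The fixed black jar is clear.

Request:
arm_command(plan=[[[0.01, -0.002, 0.005, 0, -0.2, 0, 0.03], [0.018, 0, 0, 0, 0, 0, 0.03], [0.012, 0, 0, 0, 0, 0, 0.03], [0, 0, 0, 0, 0, 0, 0.03], [0, 0, 0, 0, 0, 0, 0.03]]])

```text
t: 9.25
tool_pos: [0.4822, 0.2654, 0.0648]
tool_rot: [1.129, 1.258, -1.116]
contact_force: [1.2, -0.5, -0.7]
opening: 0.0373
```

```bash
python3 g.py "(.480,.2643,.044)" .11
```

```text
9.25 [0.4822 0.2654 0.0648] yaw 6.665503262975328 shift [ 0.0208 -0.0025  0.0009] turn [ 0.3634 -0.1118 -0.4638] op 0.03730972065483393 F [ 1.1678 -0.4572 -0.6524]
```

Request:
arm_command(plan=[[[0.01, -0.002, 0.001, 0, 0, -0.3, 0.03], [0.008, 0, 0, 0, 0, 0, 0.03], [0, 0, 0, 0, 0, 0, 0.03], [0, 0, 0, 0, 0, 0, 0.03]]])

```text
t: 9.58
tool_pos: [0.481, 0.2643, 0.0464]
tool_rot: [1.127, 1.261, -1.119]
contact_force: [-0.7, 0.4, -0.2]
opening: 0.037
```

```bash
python3 g.py "(.480,.2643,.043)" .11
```

```text
9.5833 [0.481  0.2643 0.0464] yaw 6.658421577303426 shift [ 0.0034 -0.0011 -0.0002] turn [ 0.3562 -0.1301 -0.2354] op 0.036991688652424234 F [-0.7232  0.3716 -0.2333]
```

Request:
arm_command(plan=[[[0.003, -0.001, 0, 0, 0, -0.2, 0.03], [0, 0, 0, 0, 0, 0, 0.03], [0, 0, 0, 0, 0, 0, 0.03]]])

```text
t: 9.83
tool_pos: [0.4804, 0.2643, 0.0436]
tool_rot: [1.125, 1.263, -1.121]
contact_force: [-0.4, -0.6, -1.0]
opening: 0.037
```

```bash
python3 g.py "(.480,.2643,.043)" .11
```

```text
9.8333 [0.4804 0.2643 0.0436] yaw 6.656279885868645 shift [ 0.0006 -0.0004 -0.0001] turn [ 0.3538 -0.1428 -0.0639] op 0.03695654229395825 F [-0.365  -0.6398 -1.0453]
```

Request:
arm_command(plan=[[[0, 0, 0, 0, 0, 0, 0.045], [0, 0, 0, 0, 0, 0, 0.055], [0, 0, 0, 0, 0, 0, 0.065], [0, 0, 0, 0, 0, 0, 0.065], [0, 0, 0, 0, 0, 0, 0.065], [-0.01, 0, 0, 0, 0, 0, 0.065], [-0.02, 0, 0, 0, 0, 0, 0.065], [-0.03, 0, 0, 0, 0, 0, 0.065], [-0.03, 0, 0, 0, 0, 0, 0.065], [-0.025, 0, 0, 0, 0, 0, 0.065], [0, 0, 0, 0, 0, 0, 0.065], [0, 0, 0, 0, 0, 0, 0.065]]])

```text
t: 10.83
tool_pos: [0.4802, 0.264, 0.1681]
tool_rot: [1.126, 1.262, -1.12]
contact_force: [-0.6, -1.4, -1.0]
opening: 0.0649
```

```bash
python3 g.py "(.491,.4035,.15)" .113; python3 -c "
from h import *
im,M=snap('wrist');cv2.imwrite('pics/g.png',cv2.convertScaleAbs(im[:,:,::-1],alpha=1.2))"
```

```text
10.8333 [0.4802 0.264  0.1681] yaw 6.669362022481882 shift [ 0.0186  0.0269 -0.1372] turn [ 0.1951 -0.1609 -0.1446] op 0.06488390067260598 F [-0.5719 -1.3945 -0.9656]
```

View pics/g.png

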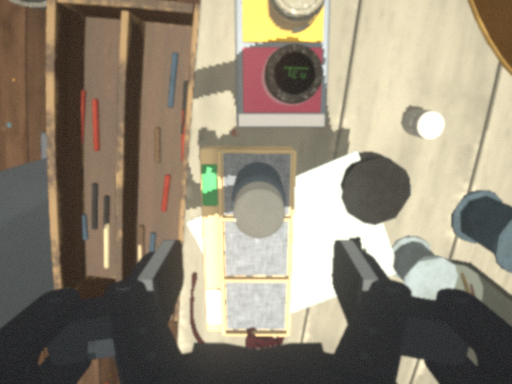

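Blue stands upright in the green-tag compartment, cap at (258,208). Next is yellow.

Request:
arm_command(plan=[[[0, 0.002, -0.012, 0, 0, 0, 0.08], [0, 0.004, -0.02, 0, 0, 0, 0.08], [0, 0.005, -0.024, 0, 0, 0, 0.08], [0, 0.005, -0.024, 0, 0, 0, 0.08], [0, 0.004, -0.022, 0, 0, 0, 0.08], [0, 0.003, -0.017, 0, 0, 0, 0.08], [0, 0.002, -0.01, 0, 0, 0, 0.08], [0.015, 0, 0, 0, 0, 0, 0.08], [0.02, 0, 0, 0, 0, 0, 0.08], [0.01, 0, 0, 0, 0, 0, 0.08], [0, 0, 0, 0, 0, 0, 0.08], [0, 0, 0, 0, 0, 0, 0.08]]])

```text
t: 11.88
tool_pos: [0.4825, 0.4041, 0.1058]
tool_rot: [1.11, 1.271, -1.139]
contact_force: [0.2, 0.4, 0.2]
opening: 0.0798
```

```bash
python3 g.py "(.491,.4035,.044)" .113; python3 -c "
from h import *
im,M=snap('wrist');cv2.imwrite('pics/g1.png',im[:,:,::-1])
for n in('yellow_jar','rose_jar'): print([(w(M,d['at']).round(4).tolist(),d['conf']) for d in mark_of('wrist',n)])"
```

```text
11.8833 [0.4825 0.4041 0.1058] yaw 6.637781510605344 shift [0.0617 0.0095 0.0013] turn [0.1659 0.2787 1.0676] op 0.07976950441991644 F [0.2169 0.4312 0.2041]
[([0.4929, 0.4089, 0.0289], 0.68)]
[([0.496, 0.3547, 0.0294], 0.63)]
```

Request:
arm_command(plan=[[[0.005, 0.009, 0, 0, 0.3, 0.9, 0.08], [0, 0, 0, 0, 0, 0, 0.08], [0.015, 0, 0, 0, 0, 0, 0.08], [0.018, 0, 0, 0, 0, 0, 0.08], [0.006, 0, 0, 0, 0, 0, 0.08], [0, 0, 0, 0, 0, 0, 0.08], [0, 0, 0, 0, 0, 0, 0.08]]])

```text
t: 12.62
tool_pos: [0.4989, 0.4072, 0.0696]
tool_rot: [1.138, 1.257, -1.112]
contact_force: [0.1, 0.4, -0.2]
opening: 0.08
```

```bash
python3 g.py "(.4915,.405,.044)" .113
```

```text
12.6167 [0.4989 0.4072 0.0696] yaw 6.477692665190143 shift [ 0.0254 -0.008   0.0016] turn [ 0.0065 -0.4611 -0.7923] op 0.08004900779313898 F [ 0.1006  0.4182 -0.1931]
```

Request:
arm_command(plan=[[[0.003, -0.005, 0.0015, 0, -0.3, -0.4, 0.08], [0, 0, 0, 0, 0, 0, 0.08], [0.009, 0, 0, 0, 0, 0, 0.08], [0.007, 0, 0, 0, 0, 0, 0.08], [0, 0, 0, 0, 0, 0, 0.08], [0, 0, 0, 0, 0, 0, 0.08]]])

```text
t: 13.12
tool_pos: [0.4956, 0.4062, 0.0526]
tool_rot: [1.135, 1.256, -1.115]
contact_force: [0.6, -0.6, -0.1]
opening: 0.0802
```

```bash
python3 g.py "(.4915,.405,.044)" .113;  python3 -c "
from h import *
im,M=snap('wrist');cv2.imwrite('pics/i.png',cv2.convertScaleAbs(im[:,:,::-1],alpha=1.2))"
```

```text
13.1167 [0.4956 0.4062 0.0526] yaw 6.480652023806865 shift [ 0.0085 -0.0043  0.0008] turn [ 0.0078 -0.2723 -0.6426] op 0.08022533206894811 F [ 0.5782 -0.5827 -0.0544]
```

View pics/i.png

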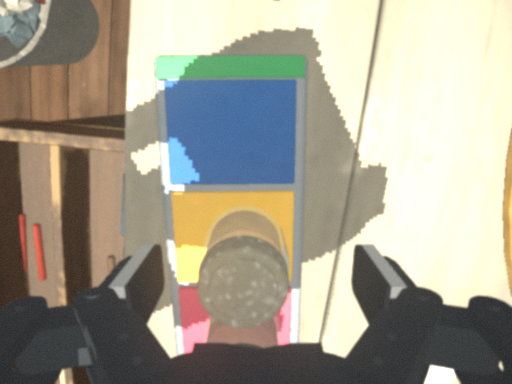

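The yellow jar sits between the fingers, lid at (243,281), about 5 mm left of the jaw centre at 257.

Request:
arm_command(plan=[[[0.003, -0.003, 0.0005, 0, -0.2, -0.4, 0.08], [0.004, -0.001, 0, 0, 0, 0, 0.08], [0.002, 0, 0, 0, 0, 0, 0.08], [0, 0, 0, 0, 0, 0, 0.08], [0, 0, 0, 0, 0, 0, 0.08]]])

```text
t: 13.58
tool_pos: [0.4912, 0.4053, 0.0425]
tool_rot: [1.128, 1.259, -1.123]
contact_force: [-0.4, 0.6, 1.1]
opening: 0.0797
```

```bash
python3 g.py "(.491,.405,.044)" .113
```

```text
13.5833 [0.4912 0.4053 0.0425] yaw 6.490190819050057 shift [-0.0015 -0.0002  0.0002] turn [ 0.0158 -0.0474 -0.1862] op 0.07971795710676176 F [-0.3612  0.5971  1.0848]
```

Request:
arm_command(plan=[[[-0.001, 0, 0, 0, 0, -0.1, 0.06], [0, 0, 0, 0, 0, 0, 0.045], [0, 0, 0, 0, 0, 0, 0.036], [0, 0, 0, 0, 0, 0, 0.03], [0, 0, 0, 0, 0, 0, 0.03], [0, 0, 0, 0, 0, 0, 0.03], [0, 0, 0, 0, 0, 0, 0.03]]], squeeze=35)

```text
t: 14.17
tool_pos: [0.4914, 0.4055, 0.0442]
tool_rot: [1.127, 1.26, -1.124]
contact_force: [-0.6, 0.5, -0.0]
opening: 0.0358
```

```bash
python3 g.py "(.491,.405,.14)" .113
```

```text
14.1667 [0.4914 0.4055 0.0442] yaw 6.485338311098853 shift [-0.0958 -0.0003  0.0003] turn [ 0.011 -0.073 -0.104] op 0.035795636009538445 F [-0.6402  0.4569 -0.0431]
```

Request:
arm_command(plan=[[[-0.015, 0, 0, 0, 0, 0, 0.03], [-0.025, 0, 0, 0, 0, 0, 0.03], [-0.028, 0, 0, 0, 0, 0, 0.03], [-0.028, 0, 0, 0, 0, 0, 0.03], [-0.015, 0, 0, 0, 0, 0, 0.03], [0, -0.002, 0.012, 0, 0, 0, 0.03], [0, -0.003, 0.023, 0, 0, 0, 0.03], [0, -0.0035, 0.026, 0, 0, 0, 0.03], [0, -0.0035, 0.027, 0, 0, 0, 0.03], [0, -0.0035, 0.027, 0, 0, 0, 0.03], [0, -0.0035, 0.026, 0, 0, 0, 0.03], [0, -0.0035, 0.023, 0, 0, 0, 0.03], [0, -0.002, 0.012, 0, 0, 0, 0.03], [0, 0, 0, 0, 0, 0, 0.03], [0, 0, 0, 0, 0, 0, 0.03]]])

```text
t: 15.42
tool_pos: [0.4807, 0.2125, 0.1592]
tool_rot: [1.119, 1.261, -1.131]
contact_force: [0.3, -0.6, -1.4]
opening: 0.0363
```

```bash
python3 g.py "(.4865,.2066,.044)" .11
```

```text
15.4167 [0.4807 0.2125 0.1592] yaw 6.539060080611887 shift [0.1152 0.0057 0.006 ] turn [0.2372 0.2678 0.3106] op 0.03627872474836049 F [ 0.2812 -0.6307 -1.4067]
```

Request:
arm_command(plan=[[[0, 0.003, 0.005, 0.1, 0.2, 0.2, 0.03], [0, 0, 0, 0, 0, 0, 0.03], [0.02, 0, 0, 0, 0, 0, 0.03], [0.025, 0, 0, 0, 0, 0, 0.03], [0.02, 0, 0, 0, 0, 0, 0.03], [0, 0, 0, 0, 0, 0, 0.03], [0, 0, 0, 0, 0, 0, 0.03]]])

```text
t: 16.0
tool_pos: [0.4859, 0.2109, 0.0935]
tool_rot: [1.124, 1.261, -1.121]
contact_force: [0.1, -0.3, -0.4]
opening: 0.0356
```

```bash
python3 g.py "(.4865,.2066,.044)" .11
```

```text
16.0 [0.4859 0.2109 0.0935] yaw 6.690374673485559 shift [0.0495 0.     0.0044] turn [ 0.3879 -0.0534 -0.1148] op 0.035579600444913165 F [ 0.0993 -0.3472 -0.3873]
```

Request:
arm_command(plan=[[[0.008, -0.001, 0.004, 0, 0, -0.1, 0.03], [0.016, -0.001, 0, 0, 0, 0, 0.03], [0.01, 0, 0, 0, 0, 0, 0.03], [0, 0, 0, 0, 0, 0, 0.03], [0, 0, 0, 0, 0, 0, 0.03]]])

```text
t: 16.42
tool_pos: [0.4875, 0.2082, 0.0623]
tool_rot: [1.126, 1.26, -1.115]
contact_force: [0.4, -0.1, -1.1]
opening: 0.0359
```

```bash
python3 g.py "(.4865,.2066,.043)" .11
```

```text
16.4167 [0.4875 0.2082 0.0623] yaw 6.8365692022072055 shift [ 0.0193 -0.0013  0.0015] turn [ 0.5344 -0.1073 -0.4022] op 0.035878832085139145 F [ 0.3829 -0.0957 -1.1148]
```

Request:
arm_command(plan=[[[0.01, -0.001, 0.0015, 0.2, 0, -0.3, 0.03], [0.007, 0, 0, 0, 0, 0, 0.03], [0, 0, 0, 0, 0, 0, 0.03], [0, 0, 0, 0, 0, 0, 0.03]]])

```text
t: 16.75
tool_pos: [0.4886, 0.2068, 0.0463]
tool_rot: [1.128, 1.26, -1.119]
contact_force: [-0.8, -0.1, -0.8]
opening: 0.0356
```

```bash
python3 g.py "(.4865,.2066,.043)" .11
```

```text
16.75 [0.4886 0.2068 0.0463] yaw 6.620185754574784 shift [ 0.0033 -0.0022 -0.    ] turn [ 0.318  -0.1383 -0.312 ] op 0.035646578678504307 F [-0.8279 -0.0776 -0.8313]
```

Request:
arm_command(plan=[[[0.0025, -0.0015, 0, 0, 0, -0.2, 0.03], [0, 0, 0, 0, 0, 0, 0.03], [0, 0, 0, 0, 0, 0, 0.03]]])

```text
t: 17.0
tool_pos: [0.4874, 0.2067, 0.044]
tool_rot: [1.127, 1.262, -1.121]
contact_force: [0.2, -0.4, -1.9]
opening: 0.0358
```

```bash
python3 g.py "(.4865,.2066,.043)" .11
```

```text
17.0 [0.4874 0.2067 0.044 ] yaw 6.6160224225590865 shift [ 0.001  -0.0009 -0.    ] turn [ 0.3137 -0.1442 -0.1316] op 0.03583145056611793 F [ 0.1606 -0.4241 -1.8847]
```

Request:
arm_command(plan=[[[0, 0, 0, 0, 0, 0, 0.045], [0, 0, 0, 0, 0, 0, 0.055], [0, 0, 0, 0, 0, 0, 0.065], [0, 0, 0, 0, 0, 0, 0.065], [0, 0, 0, 0, 0, 0, 0.065], [-0.01, 0, 0, 0, 0, 0, 0.065], [-0.02, 0, 0, 0, 0, 0, 0.065], [-0.03, 0, 0, 0, 0, 0, 0.065], [-0.03, 0, 0, 0, 0, 0, 0.065], [-0.025, 0, 0, 0, 0, 0, 0.065], [0, 0, 0, 0, 0, 0, 0.07], [0, 0.002, -0.012, 0, 0, 0, 0.08], [0, 0.003, -0.02, 0, 0, 0, 0.08], [0, 0.0035, -0.024, 0, 0, 0, 0.08], [0, 0.004, -0.024, 0, 0, 0, 0.08], [0, 0.004, -0.024, 0, 0, 0, 0.08], [0, 0.003, -0.018, 0, 0, 0, 0.08], [0, 0.002, -0.01, 0, 0, 0, 0.08], [0, 0, 0, 0, 0, 0, 0.08], [0, 0, 0, 0, 0, 0, 0.08]]])

```text
t: 18.67
tool_pos: [0.4915, 0.3501, 0.167]
tool_rot: [1.127, 1.262, -1.122]
contact_force: [-0.0, -0.6, -0.8]
opening: 0.08
```

```bash
python3 g.py "(.495,.352,.044)" .113; python3 -c "
from h import *
im,M=snap('wrist');cv2.imwrite('pics/j.png',cv2.convertScaleAbs(im[:,:,::-1],alpha=1.2))
print([(w(M,d['at']).round(4).tolist(),d['conf']) for d in mark_of('wrist','rose_jar')])"
```

```text
18.6667 [0.4915 0.3501 0.167 ] yaw 6.541727228558891 shift [ 0.123   0.0035 -0.0012] turn [ 0.0674 -0.163  -0.0877] op 0.0800432434284778 F [-0.0234 -0.5605 -0.8209]
[([0.4922, 0.3592, 0.03], 0.83)]
```

View pics/j.png

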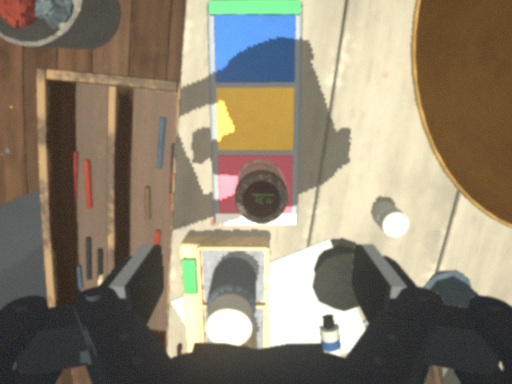

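Blue is still upright in its compartment. The rose lid is at (262,200), nearly on the jaw centre line.

Request:
arm_command(plan=[[[0, 0.002, -0.003, 0, -0.1, 0, 0.08], [0.02, 0, 0, 0, 0, 0, 0.08], [0.025, 0, 0, 0, 0, 0, 0.08], [0.025, 0, 0, 0, 0, 0, 0.08], [0.015, 0, 0, 0, 0, 0, 0.08], [0, 0, 0, 0, 0, 0, 0.08], [0, 0, 0, 0, 0, 0, 0.08]]])

```text
t: 19.35
tool_pos: [0.4974, 0.3485, 0.0826]
tool_rot: [1.137, 1.253, -1.125]
contact_force: [-0.4, 0.1, 0.6]
opening: 0.0797
```

```bash
python3 g.py "(.495,.353,.044)" .113
```

```text
19.35 [0.4974 0.3485 0.0826] yaw 5.9894301968747055 shift [ 0.0386 -0.0022 -0.0046] turn [-0.4845 -0.119  -0.4561] op 0.07973602204488522 F [-0.3906  0.0893  0.5996]
```

Request:
arm_command(plan=[[[0.006, -0.001, -0.004, -0.3, -0.1, -0.4, 0.08], [0.012, -0.001, -0.001, 0, 0, 0, 0.08], [0.008, 0, 0, 0, 0, 0, 0.08], [0, 0, 0, 0, 0, 0, 0.08], [0, 0, 0, 0, 0, 0, 0.08]]])

```text
t: 19.77
tool_pos: [0.4974, 0.3542, 0.0586]
tool_rot: [1.134, 1.256, -1.123]
contact_force: [0.3, 0.1, -0.1]
opening: 0.0798
```

```bash
python3 g.py "(.495,.353,.044)" .113;  python3 -c "
from h import *
im,M=snap('wrist');cv2.imwrite('pics/k.png',cv2.convertScaleAbs(im[:,:,::-1],alpha=1.2))"
```

```text
19.7667 [0.4974 0.3542 0.0586] yaw 6.22642043882239 shift [ 0.0145 -0.0026  0.001 ] turn [-0.2475 -0.1458 -0.3609] op 0.07976808268093889 F [ 0.3133  0.1234 -0.1329]
```

View pics/k.png

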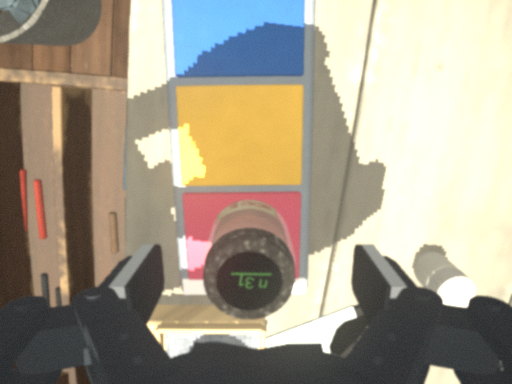

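The rose lid at (250,273) is about 3 mm left of the jaw centre, which agrees with the computed shift.

Request:
arm_command(plan=[[[0.005, -0.002, 0.001, 0, -0.1, -0.3, 0.08], [0.007, -0.0005, 0, 0, 0, 0, 0.08], [0.002, 0, 0, 0, 0, 0, 0.08], [0, 0, 0, 0, 0, 0, 0.08], [0, 0, 0, 0, 0, 0, 0.08]]])

```text
t: 20.23
tool_pos: [0.4954, 0.3533, 0.0443]
tool_rot: [1.131, 1.258, -1.126]
contact_force: [0.6, -0.2, -0.9]
opening: 0.0804
```

```bash
python3 g.py "(.495,.353,.044)" .113
```

```text
20.2333 [0.4954 0.3533 0.0443] yaw 6.239753168708122 shift [ 0.0003 -0.0004  0.0003] turn [-0.2346 -0.0737 -0.1303] op 0.08042492760455777 F [ 0.5505 -0.1571 -0.8893]
```

Request:
arm_command(plan=[[[0, 0, 0, 0, 0, 0, 0.06], [0, 0, 0, 0, 0, 0, 0.045], [0, 0, 0, 0, 0, 0, 0.036], [0, 0, 0, 0, 0, 0, 0.03], [0, 0, 0, 0, 0, 0, 0.03], [0, 0, 0, 0, 0, 0, 0.03], [0, 0, 0, 0, 0, 0, 0.03]]], squeeze=35)

```text
t: 20.82
tool_pos: [0.4957, 0.3535, 0.0449]
tool_rot: [1.131, 1.258, -1.125]
contact_force: [1.0, -0.0, -0.6]
opening: 0.0389
```

Request:
arm_command(plan=[[[-0.015, 0, 0, 0, 0, 0, 0.03], [-0.025, 0, 0, 0, 0, 0, 0.03], [-0.03, 0, 0, 0, 0, 0, 0.03], [-0.028, 0, 0, 0, 0, 0, 0.03], [-0.015, 0, 0, 0, 0, 0, 0.03], [0, -0.002, 0.012, 0, 0, 0, 0.03], [0, -0.003, 0.023, 0, 0, 0, 0.03], [0, -0.003, 0.026, 0, 0, 0, 0.03], [0, -0.003, 0.027, 0, 0, 0, 0.03], [0, -0.003, 0.027, 0, 0, 0, 0.03], [0, -0.003, 0.026, 0, 0, 0, 0.03], [0, -0.003, 0.025, 0, 0, 0, 0.03], [0, -0.002, 0.012, 0, 0, 0, 0.03], [0, 0, 0, 0, 0, 0, 0.03], [0, 0, 0, 0, 0, 0, 0.03]]])

```text
t: 22.07
tool_pos: [0.4835, 0.158, 0.1472]
tool_rot: [1.114, 1.266, -1.143]
contact_force: [-0.1, -0.3, -1.7]
opening: 0.0386
```

```bash
python3 g.py "(.4929,.149,.044)" .11;  python3 -c "
from h import *
im,M=snap('wrist');s,_=snap('scene');cv2.imwrite('pics/l.png',cv2.convertScaleAbs(np.vstack([im[:300],s[100:340]])[:,:,::-1],alpha=1.3))"
```

```text
22.0667 [0.4835 0.158  0.1472] yaw 6.30255564208809 shift [0.1031 0.0101 0.0093] turn [0.0032 0.3711 0.9897] op 0.038649344322866395 F [-0.1228 -0.319  -1.6648]
```

View pics/l.png

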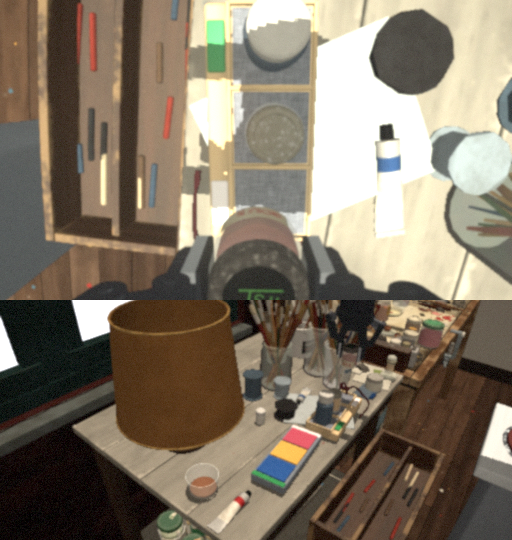

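Blue and yellow stand upright in their compartments, and the brush pot is well clear. I'll correct the offset and lower rose.

Request:
arm_command(plan=[[[0, 0.005, 0.008, 0, 0.2, 0.5, 0.03], [0, 0, 0, 0, 0, 0, 0.03], [0.02, 0, 0, 0, 0, 0, 0.03], [0.018, 0, 0, 0, 0, 0, 0.03], [0, 0, 0, 0, 0, 0, 0.03], [0, 0, 0, 0, 0, 0, 0.03]]])

```text
t: 22.67
tool_pos: [0.4916, 0.1542, 0.1096]
tool_rot: [1.119, 1.264, -1.126]
contact_force: [0.8, -0.6, -0.9]
opening: 0.0392
```

```bash
python3 g.py "(.4929,.149,.044)" .11
```

```text
22.6667 [0.4916 0.1542 0.1096] yaw 6.722291602903935 shift [0.0656 0.001  0.0053] turn [0.4199 0.0892 0.2286] op 0.03923923703048542 F [ 0.7643 -0.5658 -0.9209]
```

Request:
arm_command(plan=[[[0.012, 0, 0.004, 0.3, 0, 0.1, 0.03], [0.018, 0, 0.001, 0, 0, 0, 0.03], [0.012, 0, 0, 0, 0, 0, 0.03], [0, 0, 0, 0, 0, 0, 0.03], [0, 0, 0, 0, 0, 0, 0.03]]])

```text
t: 23.08
tool_pos: [0.4948, 0.1498, 0.0683]
tool_rot: [1.126, 1.257, -1.123]
contact_force: [-0.2, 0.0, -1.1]
opening: 0.0387
```

```bash
python3 g.py "(.4929,.149,.044)" .11
```

```text
23.0833 [0.4948 0.1498 0.0683] yaw 6.482494084642954 shift [ 0.0243 -0.002   0.0005] turn [ 0.1798  0.0838 -0.2151] op 0.0387069344967535 F [-0.2488  0.0271 -1.1009]
```

Request:
arm_command(plan=[[[0.012, -0.0015, 0, 0, 0, -0.2, 0.03], [0.009, 0, 0, 0, 0, 0, 0.03], [0, 0, 0, 0, 0, 0, 0.03], [0, 0, 0, 0, 0, 0, 0.03]]])

```text
t: 23.42
tool_pos: [0.4945, 0.1498, 0.047]
tool_rot: [1.126, 1.258, -1.124]
contact_force: [0.6, -0.3, -1.3]
opening: 0.0389
```

```bash
python3 g.py "(.4929,.149,.044)" .11
```

```text
23.4167 [0.4945 0.1498 0.047 ] yaw 6.483543384450952 shift [ 0.003  -0.0017  0.0006] turn [ 0.1809  0.0767 -0.16  ] op 0.038853932353775655 F [ 0.6482 -0.342  -1.3318]
```

Request:
arm_command(plan=[[[0.0025, -0.001, 0, 0, 0, 0, 0.03], [0, 0, 0, 0, 0, 0, 0.03], [0, 0, 0, 0, 0, 0, 0.03]]])

```text
t: 23.67
tool_pos: [0.4938, 0.1497, 0.0447]
tool_rot: [1.126, 1.257, -1.123]
contact_force: [1.6, -0.5, -1.5]
opening: 0.0388
```

Request:
arm_command(plan=[[[0, 0, 0, 0, 0, 0, 0.045], [0, 0, 0, 0, 0, 0, 0.055], [0, 0, 0, 0, 0, 0, 0.065], [0, 0, 0, 0, 0, 0, 0.065], [0, 0, 0, 0, 0, 0, 0.065], [-0.01, 0, 0, 0, 0, 0, 0.065], [-0.02, 0, 0, 0, 0, 0, 0.065], [-0.03, 0, 0, 0, 0, 0, 0.065], [-0.03, 0, 0, 0, 0, 0, 0.065], [-0.03, 0, 0, 0, 0, 0, 0.065], [-0.02, 0, 0, 0, 0, 0, 0.065], [0, -0.01, -0.02, 0, 0, 0, 0.065], [0, -0.01, -0.025, 0, 0, 0, 0.065], [0, -0.01, -0.025, 0, 0, 0, 0.065], [0, 0, -0.025, 0, 0, 0, 0.065], [0, 0, -0.025, 0, 0, 0, 0.065], [0, 0, -0.02, 0, 0, 0, 0.065], [0, 0, 0, 0, 0, 0, 0.065], [0, 0, 0, 0, 0, 0, 0.065]]])

```text
t: 25.25
tool_pos: [0.4485, 0.2914, 0.2081]
tool_rot: [1.14, 1.246, -1.111]
contact_force: [0.4, -1.2, -0.5]
opening: 0.0651
```

```bash
python3 g.py "(.4929,.149,.044)" .11;  python3 -c "
from h import *
im,M=snap('wrist');s,_=snap('scene');cv2.imwrite('pics/m.png',cv2.convertScaleAbs(np.vstack([im,s[110:310]])[:,:,::-1],alpha=1.3))
for n in('blue_jar','yellow_jar','rose_jar'):print(n,[(w(M,d['at']).round(4).tolist(),round(d['conf'],2)) for d in mark_of('wrist',n)])"
```

```text
25.25 [0.4485 0.2914 0.2081] yaw 6.312716665512308 shift [0.1644 0.025  0.1468] turn [ 0.0116 -0.1305 -1.2098] op 0.06509270432829552 F [ 0.431  -1.2474 -0.4916]
blue_jar [([0.4796, 0.2674, 0.0258], 0.57)]
yellow_jar [([0.4895, 0.2087, 0.0318], 0.66)]
rose_jar [([0.4934, 0.1541, 0.0318], 0.81)]
```

View pics/m.png

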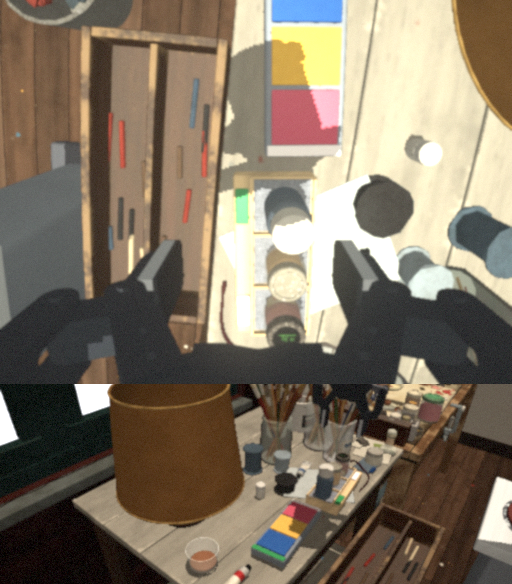

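All three stand upright in the rack: blue at the green tag, lid at (292,235), yellow in the middle at (287,281), and rose at the white end at (285,330). The arm is clear, so I'll hand in.

```bash
python3 -c "
from station import finish_job
print(finish_job())"
```

```text
the job is handed in; nothing more can be done
None
```

The job is handed in, with all three colours upright in the rack in the order asked: blue at the green tag, yellow in the middle, rose at the white tag. It took about 25 s of the 80 s allowed.

- **Last checks:** The final wrist and scene pictures show all three upright, each in its own compartment. The network's positions for them were within about 5 mm of the compartment centres. The gripper was raised clear of everything.
- **Limits:** Every contact force I read between moves stayed at or below about 2 N, but I did not record forces during the moves.
- **Disagreements:** On the way, the network's y positions for the yellow and rose jars were 4–8 mm larger than my own two-view measurements, and I took values in between. The two-view height for the yellow jar's lid came out too low (58 mm against an expected 80 mm), so I used the height from the text. The arm also over- or undershot several small moves by a few millimetres, which I corrected before each grasp and release.

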